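# Daily stop-button check on the sieve shaker

## Robot

A 6-joint arm with a two-finger parallel gripper is mounted at the origin on a cart in front of the work surface, level with it; the furniture and walls round the work are solid. World frame = base frame: x ahead of the robot, y to its left, z up, the work surface at z = 0. Lengths are in m, angles in rad, forces in N, time in s.
With the tool pointing down it reaches from about 0.225 to 0.725 m from the base axis. Payload 3.1 kg.
Tool frame: the origin (TCP) lies midway between the tips of the shut fingers; the grasp point (between the pads) lies 19 mm behind it; z points along the fingers, y is the direction in which the jaws open and shut (so a half turn about z gives the same grasp; the last joint's range is limited). The gripper opens to 85 mm and grips with 20 to 120 N. Pads are 22 mm wide; open, the fingers measure 114 mm over their backs; the gripper's body (76 mm by 85 mm) begins 54 mm behind the grasp point. The pads swing forward as they close: fully open they stand 13 mm farther back than shut.
Start: joints at [-1.376, 0.048, 0.099, 1.622, 0, 1.443], TCP at [0.167, -0.498, 0.231] pointing down, gripper open.
Joint ranges: [-2.91, 2.91], [-0.99, 1.94], [-1.21, 1.42], [-2.12, 2.29], [-1.49, 1.47], [-3.14, 3.14]. Speed limits (rad/s): [2.79, 2.79, 3.14, 3.14, 3.14, 3.14].

## Interface

Orientations are given as a rotation vector (axis times angle).
In Python, from workcell import monitor, vision, r gives the robot as it stands.
- The arm moves only by the tool apply_moves, never from a script. Its argument "targets" is one flat list of numbers, 6 for each row, row after row: the shift along the world's x, y, z scaled (see below), then the turn, a rotation vector about the world's x, y, z scaled (see below). A call has exactly 8 rows; each row shifts and turns the commanded pose from where the row before left it; what a row does not reach is not made up. The controller multiplies each number of a shift by 0.025 m and each number of a turn by 90 degrees. A row lasts 1/12 s, in which the tool goes at most 41.7 mm and 7.16 degrees, less where a joint would pass 70% of its speed; a pose out of reach is approached as far as the arm can. A call with a number of a shift or a turn outside -1 to 1 is refused whole. A call with a gripper value outside its range is refused whole. "grip" is the opening, from 0 (shut) to 1 (fully open), set as the call begins (left out, the last holds). The fingers move at their own pace and stop on an object; "newtons" is the grip in N (left out, the last holds). Time passes only in rows, so rows that do not move let the fingers close, or fill a call up. It gives the time, the measured TCP pose, the force and the opening at its end, in the units of the state.
- monitor.get_obs(): the state, without advancing time (a new reading comes with each control period).
- vision.snapshot(name): name is "scene" or "top"; returns (picture, depth): 480x640x3 uint8, red, green, blue; 480x640 float32, m along the optical axis (not along the pixel's ray), 0 where there is no reading.
- vision.get_calibration(name): a dict with "fx", "fy", "cx", "cy" (pixels), "camera_from_world" (4x4, takes a point from world to camera coordinates). Camera axes: x right, y down, z forward; pixel columns grow to the right and rows downward; lengths in m; the calibration is good to about 2 mm. A picture is of the moment at which its call begins. get_calibration takes no time and is no camera call.
- r.job_done(): hands the job in, once; it reports no verdict.
The state is a dict: "t": time; "joint_pos": joint angles; "joint_vel": joint speeds; "joint_torque": joint torques, N m; "position": TCP position; "ee_rot": TCP orientation; "wrist_force": force on the tool from outside, world axes, zero at the start; "moment": the same for the moment, N m; "opening": finger opening in m.
Only numpy, scipy, OpenCV 4.12 (cv2) and the standard library are available. Lean on these libraries where they do the work, as an engineer would, in place of code of your own. Each camera call takes 0.05 s, during which the arm holds its last target.

## Task

Do the daily check of the sieve shaker's stop: press the big three-lobed mushroom button straight down until it latches, take your hand off it so that it stays down by itself, then push a lobe round clockwise (seen from above) with a fingertip, without gripping the head, until the button springs back up, and finally press in the small round reset button and let it come out again. Do not press the square start button, and pick up or shift nothing that lies about.

Things in the scene. Friction and masses are not known exactly. Their poses are not given: they have to be found in the camera images.
- shaker: fixed bench sieve shaker, grey and white housing 400 (x) x 290 (y) x 70 mm; origin on the desk under its centre, x to its rear. Aluminium control deck on the front of its top, 73 mm above the desk: three controls in a row along y, 85 mm apart, at x = -135 mm; their order varies. Steel sieve stack 157 mm across at x = +100 mm, its clamp nuts up to 200 mm above the desk.
- stop_unit: fixed collar of the mushroom stop button: dark disc 60 mm across with a steel ring 39 mm across, 10 mm high; origin on the deck at the button's axis, z up. Head above it: a core of 19.5 mm radius and three rounded lobes 20 mm wide centred 26 mm from the axis. The lobes' upright sides span 30 to 46 mm above the deck when out, 7 mm lower when latched; free space below them.
- stop_top (a point): centre of the crown of the black mushroom head (a three-lobed star knob, 72 mm across), 50 mm above the deck when out; moves and turns with the head. z up; lobes lie along its x axis and at 120 and 240 degrees from it, the open notches between them at 60, 180 and 300 degrees.
- stop_press (a joint): how far the mushroom is pressed in, m: 0 out, end stop 0.010. A spring pushes it out (3 N rising to 6.5 N); about 7 N is felt at 0.003 to 0.004 as the latch gives way, less after it, so press on to the end stop. Left after being pressed beyond about 0.008, it stays latched at about 0.007. It cannot be pulled out.
- stop_turn (a joint): turn of the mushroom head, rad, clockwise from above positive: 0 at rest, stop at 1.2. A light spring turns it back (some 3 N at a lobe). When latched, turning past about 0.6 (35 degrees) frees the latch and the head springs up, then turns back by itself once left alone. Held turned, it does not latch.
- reset_top (a point): middle of the top face of the reset button: a ROUND black push button 26 mm across, in a round bezel 37 mm across; its face stands 16 mm above the deck, 8 mm above its bezel ring.
- reset_press (a joint): how far the reset button is pressed in, m: 0 out, end stop at 0.006; springs back by itself; 1.5 N at first, 4.5 N fully in. It counts as pressed beyond 0.004.
- start_top (a point): middle of the top face of the start button, NOT to be pressed: a SQUARE black push button 25 mm wide in a square bezel 36 mm wide; its face stands 16 mm above the deck.
- start_press (a joint): how far the start button is pressed in, m: 0 out, 0.006 fully in. To be left alone.
- film_can: bystander: plastic film can 34 mm across, 51 mm high, standing on the shaker's housing behind the control deck, left; origin under its middle. Leave it.
- sherd_a: bystander: pot sherd 49x54x14 mm on the shaker's housing behind the control deck, right. Leave it.
- trowel: bystander: trowel with wooden handle, 281 mm long, 38 mm high, on the desk left of the shaker. Leave it.
- field_brush: bystander: flat brush 203 mm long, on the desk right of the shaker. Leave it.
- mug: bystander: mug, 88 mm high, on the desk right of the shaker. Leave it.

How it is judged:
On the way, in this order (a step that is already met when the one before it is completed fails the run):
1. the mushroom is latched in (more than 5 mm) with the hand off it (value of joint stop_press above 0.005 m and contact force between each of the fingers, the arm and stop_unit below 0.1 N), for 0.3 s.
2. the mushroom has been turned free and is out again (within 2 mm) (value of joint stop_press below 0.002 m), for 0.2 s.
3. the reset button is pressed in (more than 4 mm) (value of joint reset_press above 0.004 m), for 0.05 s.
At the end, for the whole second after the job is handed in: The mushroom is out (within 2 mm) and turned back to rest (within 0.1 rad), and the reset and start buttons are out (within 1.5 mm) (value of joint stop_press below 0.002 m and value of joint stop_turn below 0.1 rad and value of joint each of reset_press, start_press below 0.0015 m); the robot touches nothing.
It fails at once if the start button is pressed (more than 3 mm) (value of joint start_press above 0.003 m).
It fails at once if the mushroom head is gripped or forced (more than 25 N from the fingers) while it is turned (contact force between the fingers and stop_unit above 25 N and value of joint stop_turn above 0.3 rad).
It fails at once if something lying about is picked up or shifted by more than 15 mm (distance of any of film_can, sherd_a, trowel, field_brush, mug from where it was at the start of the episode above 0.015 m).
It also fails if it takes over 48 s, if anything falls off the work surface, if the arm or the gripper's body presses on something with over 40 N, if the wrist force passes 120 N, or if a joint passes its speed limit or range.

## Working session

There is one attempt and no reset: what is moved stays moved. The work goes in short steps, Python scripts to look and compute and a tool call to move; the robot and the scene stay as the last step left them, time stands still between calls to the robot, and variables do not carry over. Pictures are saved under pics/ and viewed, and the job is handed in when it is done.

Besides the shell and the picture viewer there is one more tool, called after "Call:" by a JSON object that holds its "method" and its "body", one argument or row to a line. apply_moves: Moves the arm, as the interface text tells. Its arguments: {"type":"object","properties":{"targets":{"type":"array","items":{"type":"number"}},"grip":{"type":"number"},"newtons":{"type":"number"}},"required":["targets"]}

```bash
mkdir -p pics; ls; python3 - <<'E'
from workcell import monitor, vision, r
import cv2,numpy as np
for n in ["scene","top"]:
    p,d=vision.snapshot(n); cv2.imwrite(f"pics/{n}0.png",p[:,:,::-1]); np.savez(f"{n}0.npz",p=p,d=d)
    c=vision.get_calibration(n); print(n,c)
print(monitor.get_obs())
E
```

```text
pics
scene {'fx': 559.3362003347337, 'fy': 559.3362003347337, 'cx': 325.49349309631134, 'cy': 229.39070822323313, 'camera_from_world': array([[ 0.3667377 ,  0.93024718,  0.01198514, -0.30524349],
       [ 0.57829945, -0.2178577 , -0.7861983 , -0.26322813],
       [-0.7287477 ,  0.29525956, -0.61785806,  1.48640581],
       [ 0.        ,  0.        ,  0.        ,  1.        ]])}
top {'fx': 594.4811549440873, 'fy': 594.4811549440873, 'cx': 326.5897534932055, 'cy': 237.19191708054262, 'camera_from_world': array([[-0.00276014, -0.99950135,  0.03145535,  0.08705261],
       [-0.98852365, -0.00202396, -0.15105263,  0.61910745],
       [ 0.15104097, -0.03151128, -0.98802513,  0.9521879 ],
       [ 0.        ,  0.        ,  0.        ,  1.        ]])}
{'t': 0.1, 'joint_pos': array([-1.37579325e+00,  4.86634362e-02,  9.76971082e-02,  1.62199708e+00,
       -1.76955091e-05,  1.44304055e+00]), 'joint_vel': array([-0.00092233, -0.00018904,  0.00367819,  0.00281704,  0.00074731,
       -0.00117709]), 'joint_torque': array([ 2.21961353e-03, -3.39853120e+01,  3.20934927e+01,  1.58702029e-02,
       -1.17014765e-04,  2.67651075e-06]), 'position': array([ 0.16641469, -0.49732386,  0.23021233]), 'ee_rot': array([-3.09863548e+00, -5.04442790e-01,  1.42117015e-04]), 'wrist_force': array([-0.12590346, -0.05762158,  0.98838604]), 'moment': array([ 0.02284281, -0.03257642, -0.01534566]), 'opening': 0.08535360163942557}
```

View pics/top0.png

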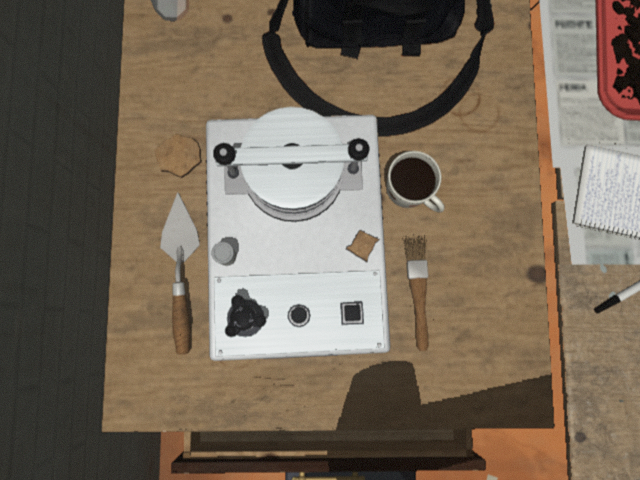

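View pics/scene0.png

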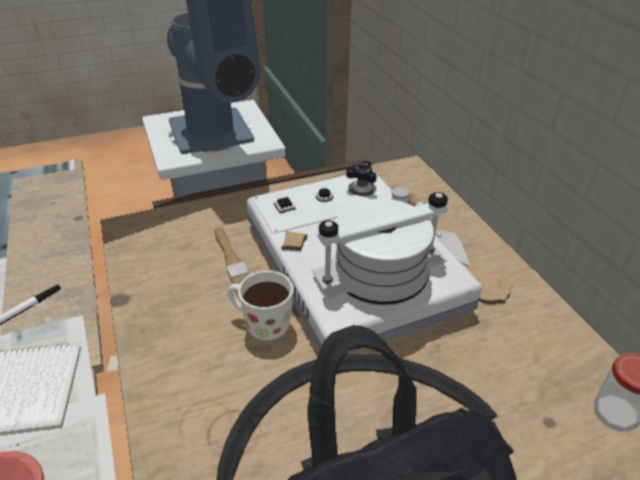

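The top view shows the mushroom at about (243,315), the round reset at (299,315), the square start at (351,313), and the film can at (228,250). Next I'll measure the three controls.

```bash
cat > h.py <<'E'
import numpy as np,cv2
from workcell import vision
def ray(n,u,v,z):
    c=vision.get_calibration(n);T=c["camera_from_world"];R=T[:3,:3];o=-R.T@T[:3,3]
    d=R.T@np.array([(u-c["cx"])/c["fx"],(v-c["cy"])/c["fy"],1.]);return o+d*(z-o[2])/d[2]
def proj(n,P):
    c=vision.get_calibration(n);T=c["camera_from_world"];q=T[:3,:3]@np.array(P)+T[:3,3]
    return c["fx"]*q[0]/q[2]+c["cx"],c["fy"]*q[1]/q[2]+c["cy"]
def cloud(n,d):
    c=vision.get_calibration(n);T=c["camera_from_world"]
    v,u=np.mgrid[:480,:640];X=np.stack([(u-c["cx"])/c["fx"]*d,(v-c["cy"])/c["fy"]*d,d],-1)
    return (X-T[:3,3])@T[:3,:3]
E
python3 - <<'E'
from h import *
z=np.load("top0.npz");p,d=z["p"],z["d"]
g=cv2.cvtColor(p,cv2.COLOR_RGB2GRAY)
m=(g<90).astype(np.uint8); m[:,:200]=0;m[:,390:]=0;m[:275]=0;m[352:]=0
n,l,s,c=cv2.connectedComponentsWithStats(m)
for i in range(1,n):
    if s[i,4]>60: print(s[i],c[i],ray("top",*c[i],0.089))
W=cloud("top",d)
print("deck",np.median(W[325:340,270:285,2]),"desk",np.median(W[380:400,150:200,2]))
# plate edges
mm=(W[...,2]>0.055)&(W[...,2]<0.085)
pts=W[mm&(W[...,0]<.7)&(W[...,0]>.2)]
ys,xs=np.nonzero(m*0+mm); r=cv2.minAreaRect(np.float32(W[mm][:,:2])); print(r)
# head heights
hh=(W[...,2]>0.100)&(l>0)
for zz in (0.108,.112,.116,.12,.124): 
    k=(W[...,2]>zz)&(l>0); print(zz,k.sum(),W[k].mean(0) if k.sum() else 0)
crop=cv2.resize(p[280:350,205:380][:,:,::-1],None,fx=4.5,fy=4.5,interpolation=cv2.INTER_CUBIC);crop=np.clip(crop.astype(float)*1.8,0,255);cv2.imwrite("pics/c1.png",crop)
p2=np.load("scene0.npz")["p"];cv2.imwrite("pics/c2.png",np.clip(1.8*cv2.resize(p2[150:225,260:420][:,:,::-1],None,fx=5,fy=5,interpolation=cv2.INTER_CUBIC).astype(float),0,255))
E
```

```text
[ 225  294   41   42 1211] [244.24607762 316.73162675] [0.48626001 0.21755287 0.089     ]
[345 302  17  19 246] [352.27235772 311.80081301] [0.4935985  0.04802097 0.089     ]
[291 305  16  18 209] [298.66028708 313.97129187] [0.49037501 0.13245205 0.089     ]
deck 0.07256197867933796 desk -0.00040595454140436593
((0.640738308429718, 0.19956476986408234), (0.802249550819397, 0.6883060932159424), 0.022929469123482704)
0.108 889 [0.48484005 0.21614823 0.12751103]
0.112 884 [0.4847968  0.21619325 0.1276101 ]
0.116 860 [0.48474499 0.21641482 0.12796169]
0.12 503 [0.48427072 0.21660535 0.13460143]
0.124 54 [0.48302791 0.20402875 0.24224897][ WARN:0@0.652] global loadsave.cpp:1063 imwrite_ Unsupported depth image for selected encoder is fallbacked to CV_8U.
```

View pics/c1.png

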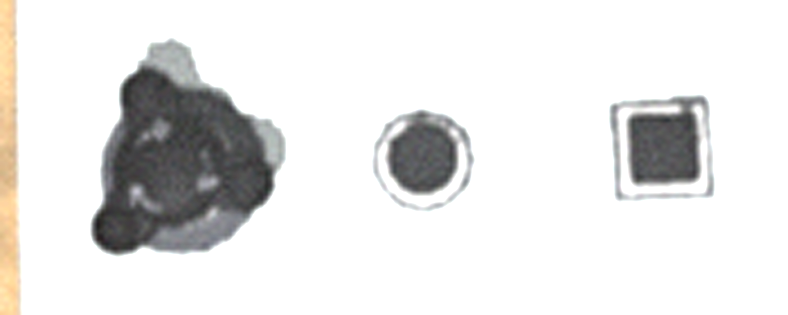

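View pics/c2.png

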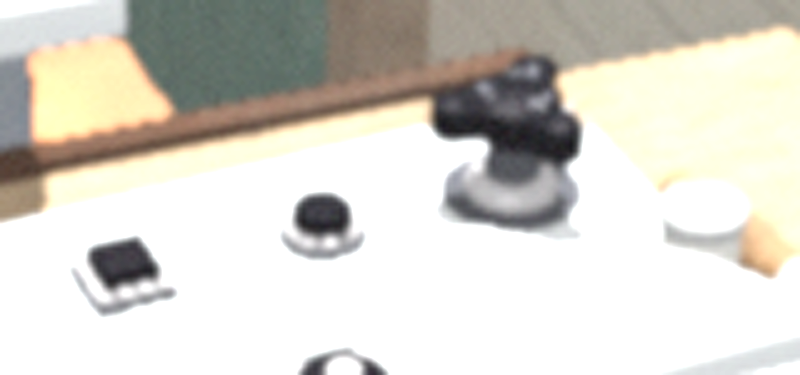

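The crop gives the lobe centres at about (147,97), (250,185) and (118,228). I'll check them on the lobe plane.

```bash
python3 - <<'E'
from h import *
L=[ray("top",205+x/4.5,280+y/4.5,0.119) for x,y in [(147,97),(250,185),(118,228)]]
for P in L: print(P)
c=np.mean(L,0);print("c",c)
for P in L: print(np.linalg.norm((P-c)[:2]),np.degrees(np.arctan2(*(P-c)[1::-1])))
# bounding/fit: points of the crown by depth, tips
z=np.load("top0.npz");p,d=z["p"],z["d"];W=cloud("top",d)
k=(W[...,2]>0.108)&(W[...,2]<.126);k[:, :215]=0;k[:,275:]=0;k[:285]=0;k[345:]=0
Q=W[k][:,:2]; 
for cen in (c[:2],np.array([.4872,.2169])):
    D=Q-cen;r=np.hypot(*D.T);a=np.degrees(np.arctan2(D[:,1],D[:,0]))%360
    print(len(Q),r.max(),[(b,round(r[(a>=b)&(a<b+15)].max()*1e3,1)) for b in range(0,360,15)])
    far=r>.0255; e=np.exp(3j*np.radians(a[far])).mean();print(np.degrees(np.angle(e))/3,abs(e))
tri=cv2.minEnclosingTriangle(np.float32(Q).reshape(-1,1,2)*1000);print(tri)
for nm,P in (("can",(228,247,.121)),("sherd",(362,246,.085))): print(nm,ray("top",*P))
# sieve nut positions
print(ray("top",224,153,.19),ray("top",358,149,.19))
E
```

```text
[0.50860148 0.22477758 0.119     ]
[0.47905845 0.18964937 0.119     ]
[0.46487891 0.2336022  0.119     ]
c [0.48417962 0.21600972 0.119     ]
0.025948082311477785 19.748992230629547
0.026853195680854324 -100.99420545748832
0.026115370197925432 137.65099972850967
915 0.03719577153015817 [(0, np.float64(35.5)), (15, np.float64(37.2)), (30, np.float64(34.5)), (45, np.float64(23.6)), (60, np.float64(20.9)), (75, np.float64(20.7)), (90, np.float64(20.7)), (105, np.float64(31.4)), (120, np.float64(36.5)), (135, np.float64(35.3)), (150, np.float64(31.0)), (165, np.float64(18.6)), (180, np.float64(18.4)), (195, np.float64(17.8)), (210, np.float64(18.0)), (225, np.float64(27.7)), (240, np.float64(33.1)), (255, np.float64(33.7)), (270, np.float64(31.3)), (285, np.float64(20.1)), (300, np.float64(18.2)), (315, np.float64(18.4)), (330, np.float64(19.0)), (345, np.float64(23.9))]
19.17351213662545 0.8480773358018692
915 0.038108916268516875 [(0, np.float64(32.3)), (15, np.float64(34.1)), (30, np.float64(33.5)), (45, np.float64(25.2)), (60, np.float64(18.6)), (75, np.float64(19.4)), (90, np.float64(19.8)), (105, np.float64(25.0)), (120, np.float64(36.5)), (135, np.float64(38.1)), (150, np.float64(34.7)), (165, np.float64(23.6)), (180, np.float64(21.5)), (195, np.float64(21.0)), (210, np.float64(20.3)), (225, np.float64(30.6)), (240, np.float64(35.3)), (255, np.float64(34.7)), (270, np.float64(29.1)), (285, np.float64(17.1)), (300, np.float64(17.1)), (315, np.float64(16.2)), (330, np.float64(16.6)), (345, np.float64(23.7))]
19.298221194260353 0.8418776295366333
(2631.109375, array([[[450.83044, 246.76358]],

       [[527.5131 , 232.62517]],

       [[476.8052 , 173.35121]]], dtype=float32))
can [0.59204949 0.24100137 0.121     ]
sherd [0.59888875 0.03104435 0.085     ]
[0.72080293 0.24056284 0.19      ] [0.72818906 0.04491363 0.19      ]
```

Measured values agree: the stop is at about (0.486, 0.2165), from both the row geometry and the head mask. Its lobes point at about 19.5°, 139° and 259°, 26 mm out. Plan:

1. Shut the fingers, turn the tool about +150° and move above the crown.
2. Press straight down, then lift off.
3. Push the 259° lobe from the notch at 319°, moving the tool rigidly round the head's axis.

Call:
{"method": "apply_moves", "body": {
  "targets": [0.4, 0.89, 0, 0, 0, 0.052, 0.4, 0.89, 0, 0, 0, 0.052, 0.4, 0.89, 0, 0, 0, 0.052, 0.4, 0.89, 0, 0, 0, 0.052, 0.4, 0.89, 0, 0, 0, 0.052, 0.4, 0.89, 0, 0, 0, 0.052, 0.4, 0.89, 0, 0, 0, 0.052, 0.4, 0.89, 0, 0, 0, 0.052],
  "grip": 0,
  "newtons": 30
}}

```text
t: 0.77
position: [0.2467, -0.3185, 0.2307]
ee_rot: [-2.771, -1.478, -0.0]
wrist_force: [0.8, 1.0, 0.2]
opening: 0.0
```

Call:
{"method": "apply_moves", "body": {
  "targets": [0.4, 0.89, 0, 0, 0, 0.052, 0.4, 0.89, 0, 0, 0, 0.052, 0.4, 0.89, 0, 0, 0, 0.052, 0.4, 0.89, 0, 0, 0, 0.052, 0.4, 0.89, 0, 0, 0, 0.052, 0.4, 0.89, 0, 0, 0, 0.052, 0.4, 0.89, 0, 0, 0, 0.052, 0.4, 0.89, 0, 0, 0, 0.052]
}}

```text
t: 1.43
position: [0.3266, -0.1406, 0.2309]
ee_rot: [-2.15, -2.29, 0.0]
wrist_force: [0.4, -1.1, 0.3]
opening: 0.0002
```

Call:
{"method": "apply_moves", "body": {
  "targets": [0.4, 0.89, 0, 0, 0, 0.052, 0.4, 0.89, 0, 0, 0, 0.052, 0.4, 0.89, 0, 0, 0, 0.052, 0.4, 0.89, 0, 0, 0, 0.052, 0.4, 0.89, 0, 0, 0, 0.052, 0.4, 0.89, 0, 0, 0, 0.052, 0.4, 0.89, 0, 0, 0, 0.052, 0.4, 0.89, 0, 0, 0, 0.052]
}}

```text
t: 2.1
position: [0.4065, 0.0374, 0.2308]
ee_rot: [-1.301, -2.859, 0.001]
wrist_force: [-0.5, -0.3, 0.2]
opening: 0.0001
```

Call:
{"method": "apply_moves", "body": {
  "targets": [0.4, 0.89, -0.2, 0, 0, 0.052, 0.4, 0.89, -0.2, 0, 0, 0.052, 0.4, 0.89, -0.2, 0, 0, 0.052, 0.4, 0.89, -0.2, 0, 0, 0.052, 0.4, 0.89, -0.2, 0, 0, 0.052, 0.4, 0.89, -0.2, 0, 0, 0.052, 0.4, 0.89, -0.2, 0, 0, 0.052, 0.4, 0.89, -0.2, 0, 0, 0.052]
}}

```text
t: 2.77
position: [0.4864, 0.2152, 0.1903]
ee_rot: [-0.315, -3.125, 0.001]
wrist_force: [0.7, 0.3, 0.9]
opening: 0.0
```

```bash
python3 - <<'E'
from h import *
p,d=vision.snapshot("scene")
cv2.imwrite("pics/s1.png",cv2.resize(p[80:230,260:460][:,:,::-1],None,fx=4,fy=4,interpolation=cv2.INTER_CUBIC))
print(proj("scene",[.4864,.2152,.1903]),proj("scene",[.486,.2165,.123]))
E
```

```text
(np.float64(364.72714129626246), np.float64(136.79638141864598)) (np.float64(363.3749266803042), np.float64(166.4529036245275))
```

View pics/s1.png

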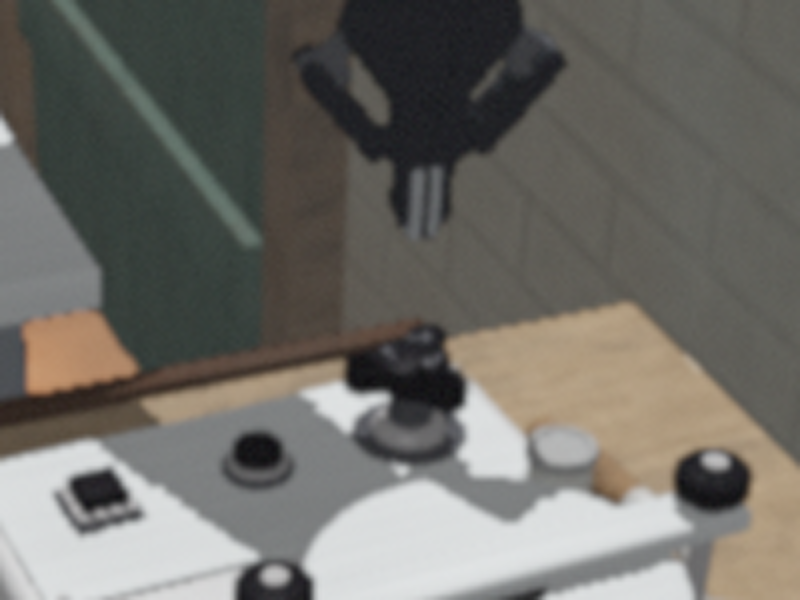

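The fingertip projects to within 2 px of where it shows in the picture and stands above the crown. Pressing down now.

Call:
{"method": "apply_moves", "body": {
  "targets": [0, 0.05, -0.4, 0, 0, 0, 0, 0, -0.4, 0, 0, 0, 0, 0, -0.4, 0, 0, 0, 0, 0, -0.4, 0, 0, 0, 0, 0, -0.4, 0, 0, 0, 0, 0, -0.2, 0, 0, 0, 0, 0, -0.1, 0, 0, 0, 0, 0, -0.1, 0, 0, 0]
}}

```text
t: 3.48
position: [0.4864, 0.215, 0.1309]
ee_rot: [-0.322, -3.125, 0.0]
wrist_force: [0.5, -0.6, 0.4]
opening: -0.0
```

Call:
{"method": "apply_moves", "body": {
  "targets": [0, 0, -0.1, 0, 0, 0, 0, 0, -0.1, 0, 0, 0, 0, 0, -0.1, 0, 0, 0, 0, 0, -0.1, 0, 0, 0, 0, 0, -0.1, 0, 0, 0, 0, 0, -0.1, 0, 0, 0, 0, 0, -0.1, 0, 0, 0, 0, 0, 0, 0, 0, 0]
}}

```text
t: 4.15
position: [0.4871, 0.2156, 0.115]
ee_rot: [0.321, 3.123, 0.001]
wrist_force: [-0.7, -0.2, 5.2]
opening: -0.0001
```

Call:
{"method": "apply_moves", "body": {
  "targets": [0, 0, -0.08, 0, 0, 0, 0, 0, -0.08, 0, 0, 0, 0, 0, -0.04, 0, 0, 0, 0, 0, 0, 0, 0, 0, 0, 0, 0, 0, 0, 0, 0, 0, 0, 0, 0, 0, 0, 0, 0, 0, 0, 0, 0, 0, 0, 0, 0, 0]
}}

```text
t: 4.82
position: [0.4876, 0.2157, 0.1131]
ee_rot: [0.321, 3.121, 0.002]
wrist_force: [-4.6, -2.6, 14.9]
opening: -0.0003
```

15 N at z = 0.113 is the end stop. Lifting off.

Call:
{"method": "apply_moves", "body": {
  "targets": [0, 0, 0.1, 0, 0, 0, 0, 0, 0.2, 0, 0, 0, 0, 0, 0.4, 0, 0, 0, 0, 0, 0.4, 0, 0, 0, 0, 0, 0.4, 0, 0, 0, 0, 0, 0.3, 0, 0, 0, 0, 0, 0.2, 0, 0, 0, 0, 0, 0, 0, 0, 0]
}}

```text
t: 5.48
position: [0.4875, 0.2157, 0.1606]
ee_rot: [0.321, 3.123, 0.002]
wrist_force: [0.8, -0.3, 0.2]
opening: -0.0002
```

```bash
python3 - <<'E'
from h import *
from workcell import monitor
p,d=vision.snapshot("scene")
cv2.imwrite("pics/s2.png",cv2.resize(p[80:230,260:460][:,:,::-1],None,fx=4,fy=4,interpolation=cv2.INTER_CUBIC))
W=cloud("scene",d);q=W[155:195,340:390];k=(abs(q[...,0]-.487)<.015)&(abs(q[...,1]-.2165)<.015)&(q[...,2]<.14);print(np.percentile(q[k][:,2],[50,90,97]))
z=np.load("scene0.npz");W=cloud("scene",z["d"]);q=W[155:195,340:390];k=(abs(q[...,0]-.487)<.015)&(abs(q[...,1]-.2165)<.015)&(q[...,2]<.14);print(np.percentile(q[k][:,2],[50,90,97]))
o=monitor.get_obs();print(o["position"],o["ee_rot"],o["wrist_force"])
E
```

```text
[0.11067702 0.11505535 0.11597754]
[0.10650781 0.12194548 0.12273329]
[0.48710396 0.21553365 0.15963695] [3.21337531e-01 3.12371104e+00 9.10556817e-04] [-0.33842231 -0.50953717 -0.06627184]
```

View pics/s2.png

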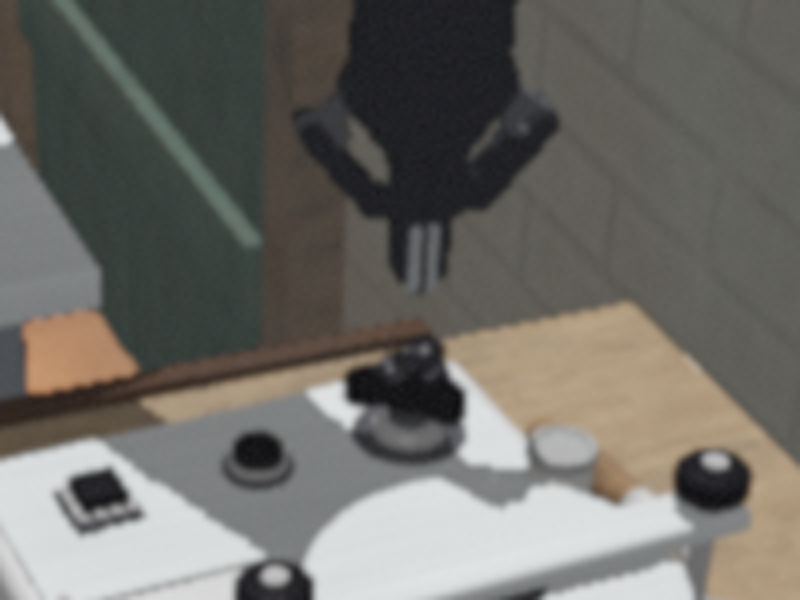

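The crown measures 0.116, which is 6.8 mm lower than before, so it is latched with the hand off. Moving beside the 259° lobe and lowering.

Call:
{"method": "apply_moves", "body": {
  "targets": [0.2, -0.4, 0, 0, 0, 0, 0.2, -0.4, 0, 0, 0, 0, 0.2, -0.4, 0, 0, 0, 0, 0.17, -0.26, -0.3, 0, 0, 0, 0, 0, -0.5, 0, 0, 0, 0, 0, -0.5, 0, 0, 0, 0, 0, -0.3, 0, 0, 0, 0, 0, -0.2, 0, 0, 0]
}}

```text
t: 6.2
position: [0.504, 0.1787, 0.1109]
ee_rot: [-0.321, -3.121, 0.002]
wrist_force: [-0.6, -0.0, -0.1]
opening: 0.0
```

Call:
{"method": "apply_moves", "body": {
  "targets": [0, 0, -0.2, 0, 0, 0, 0, 0, -0.2, 0, 0, 0, 0, 0, -0.14, 0, 0, 0, 0, 0, -0.1, 0, 0, 0, 0, 0, 0, 0, 0, 0, 0, 0, 0, 0, 0, 0, 0, 0, 0, 0, 0, 0, 0, 0, 0, 0, 0, 0]
}}

```text
t: 6.87
position: [0.5061, 0.179, 0.0983]
ee_rot: [0.321, 3.124, 0.0]
wrist_force: [0.1, -0.2, -0.4]
opening: -0.0001
```

```bash
python3 - <<'E'
from h import *
p,d=vision.snapshot("scene")
cv2.imwrite("pics/s3.png",cv2.resize(p[100:220,300:440][:,:,::-1],None,fx=5,fy=5,interpolation=cv2.INTER_CUBIC))
E
```

```text
(no output)
```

View pics/s3.png

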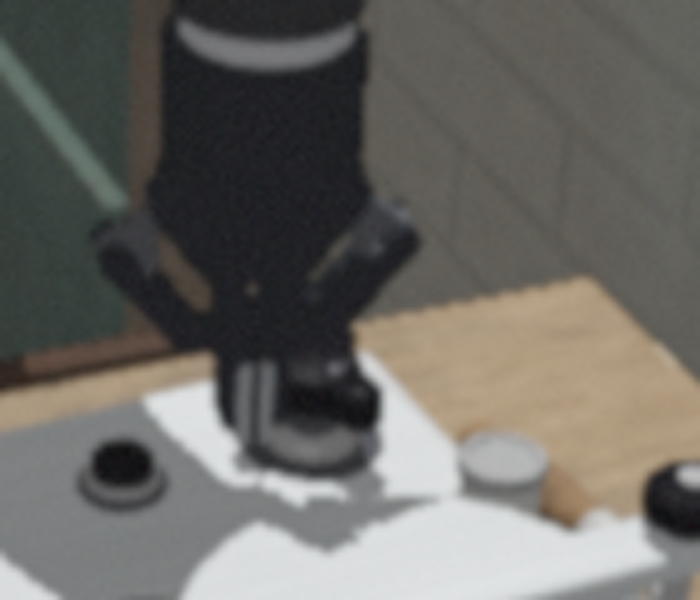

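```bash
python3 -c "
import numpy as np
a=np.radians(-61.8-5*np.arange(17));P=42.5*np.c_[np.cos(a),np.sin(a)]/25
print(np.diff(P,axis=0).round(3))"
```

```text
[[-0.134 -0.064]
 [-0.139 -0.052]
 [-0.143 -0.04 ]
 [-0.146 -0.028]
 [-0.148 -0.015]
 [-0.148 -0.002]
 [-0.148  0.011]
 [-0.146  0.024]
 [-0.144  0.037]
 [-0.14   0.049]
 [-0.135  0.061]
 [-0.129  0.073]
 [-0.123  0.084]
 [-0.115  0.094]
 [-0.106  0.104]
 [-0.097  0.112]]
```

Call:
{"method": "apply_moves", "body": {
  "targets": [-0.134, -0.064, 0, 0, 0, -0.0556, -0.139, -0.052, 0, 0, 0, -0.0556, -0.143, -0.04, 0, 0, 0, -0.0556, -0.146, -0.028, 0, 0, 0, -0.0556, -0.148, -0.015, 0, 0, 0, -0.0556, 0, 0, 0, 0, 0, 0, 0, 0, 0, 0, 0, 0, 0, 0, 0, 0, 0, 0]
}}

```text
t: 7.58
position: [0.4885, 0.1738, 0.0982]
ee_rot: [0.988, 2.981, 0.0]
wrist_force: [2.2, -0.2, 0.4]
opening: -0.0003
```

2.2 N along +x means the lobe is touched and yielding against its spring. Continuing round.

Call:
{"method": "apply_moves", "body": {
  "targets": [-0.148, -0.002, 0, 0, 0, -0.0556, -0.148, 0.011, 0, 0, 0, -0.0556, -0.146, 0.024, 0, 0, 0, -0.0556, -0.144, 0.037, 0, 0, 0, -0.0556, -0.14, 0.049, 0, 0, 0, -0.0556, 0, 0, 0, 0, 0, 0, 0, 0, 0, 0, 0, 0, 0, 0, 0, 0, 0, 0]
}}

```text
t: 8.25
position: [0.4704, 0.1766, 0.0982]
ee_rot: [1.61, 2.697, -0.0]
wrist_force: [0.7, -2.3, 1.8]
opening: -0.0001
```

```bash
python3 - <<'E'
from h import *
p,d=vision.snapshot("scene")
cv2.imwrite("pics/s4.png",cv2.resize(p[100:220,300:440][:,:,::-1],None,fx=5,fy=5,interpolation=cv2.INTER_CUBIC))
W=cloud("scene",d);q=W[155:195,340:390];k=(abs(q[...,0]-.487)<.015)&(abs(q[...,1]-.2165)<.015)&(q[...,2]<.128);print(np.percentile(q[k][:,2],[50,90,97]))
E
```

```text
[0.11273277 0.11552577 0.11597073]
```

View pics/s4.png

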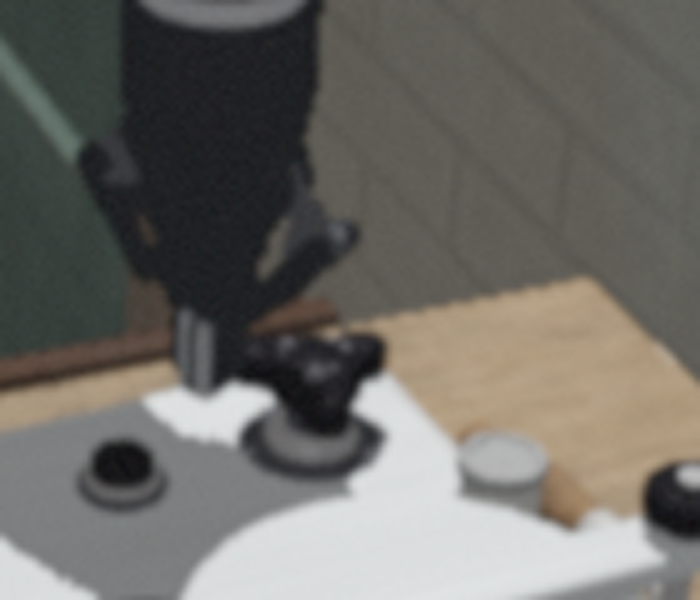

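Turned but still down (0.116). Continuing a further 15°.

Call:
{"method": "apply_moves", "body": {
  "targets": [-0.135, 0.061, 0, 0, 0, -0.0556, -0.129, 0.073, 0, 0, 0, -0.0556, -0.123, 0.084, 0, 0, 0, -0.0556, 0, 0, 0, 0, 0, 0, 0, 0, 0, 0, 0, 0, 0, 0, 0, 0, 0, 0, 0, 0, 0, 0, 0, 0, 0, 0, 0, 0, 0, 0]
}}

```text
t: 8.97
position: [0.4602, 0.1821, 0.0977]
ee_rot: [1.95, 2.463, -0.001]
wrist_force: [-0.5, -2.4, 2.5]
opening: 0.0001
```

```bash
python3 - <<'E'
from h import *
p,d=vision.snapshot("scene")
cv2.imwrite("pics/s5.png",cv2.resize(p[100:220,300:440][:,:,::-1],None,fx=5,fy=5,interpolation=cv2.INTER_CUBIC))
W=cloud("scene",d);q=W[155:195,340:390];k=(abs(q[...,0]-.487)<.015)&(abs(q[...,1]-.2165)<.015)&(q[...,2]<.128);print(np.percentile(q[k][:,2],[50,90,97]))
E
```

```text
[0.11832103 0.12217287 0.12337924]
```

View pics/s5.png

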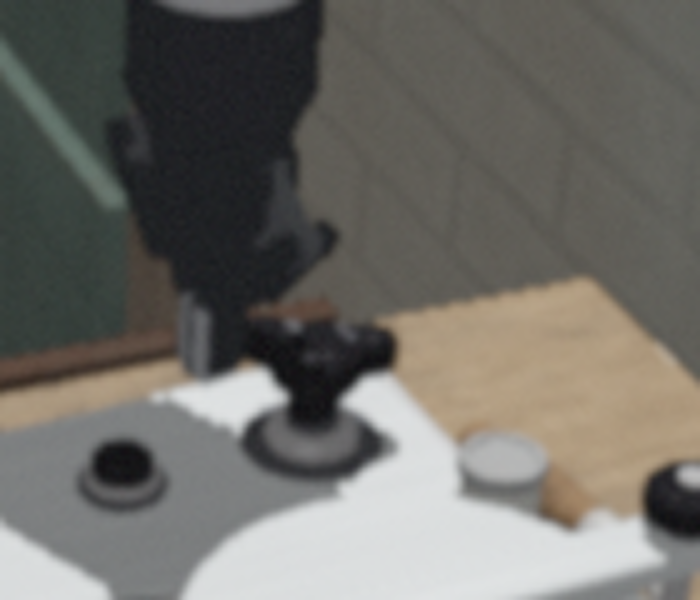

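The head is up (0.1234) with 2.4 N on the tool. I'll retrace the arc so the lobe turns back gently, then lift.

Call:
{"method": "apply_moves", "body": {
  "targets": [0.123, -0.084, 0, 0, 0, 0.0556, 0.129, -0.073, 0, 0, 0, 0.0556, 0.135, -0.061, 0, 0, 0, 0.0556, 0.14, -0.049, 0, 0, 0, 0.0556, 0.144, -0.037, 0, 0, 0, 0.0556, 0.146, -0.024, 0, 0, 0, 0.0556, 0.148, -0.011, 0, 0, 0, 0.0556, 0.148, 0.002, 0, 0, 0, 0.0556]
}}

```text
t: 9.68
position: [0.4884, 0.1739, 0.0978]
ee_rot: [0.984, 2.984, 0.001]
wrist_force: [0.7, -2.4, 2.0]
opening: -0.0001
```

Call:
{"method": "apply_moves", "body": {
  "targets": [0.148, 0.015, 0, 0, 0, 0.0556, 0.146, 0.028, 0, 0, 0, 0.0556, 0.143, 0.04, 0, 0, 0, 0.0556, 0.139, 0.052, 0, 0, 0, 0.0556, 0.134, 0.064, 0, 0, 0, 0.0556, 0, 0, 0, 0, 0, 0, 0, 0, 0.2, 0, 0, 0, 0, 0, 0.2, 0, 0, 0]
}}

```text
t: 10.35
position: [0.5048, 0.1792, 0.1073]
ee_rot: [-0.323, -3.123, -0.0]
wrist_force: [0.8, 0.1, 0.1]
opening: -0.0
```

Call:
{"method": "apply_moves", "body": {
  "targets": [0, 0, 0.3, 0, 0, 0, 0, 0, 0.4, 0, 0, 0, 0, 0, 0.4, 0, 0, 0, -0.1, -0.3, 0.2, 0, 0, 0, -0.1, -0.4, 0, 0, 0, 0, -0.1, -0.4, 0, 0, 0, 0, -0.1, -0.4, 0, 0, 0, 0, -0.2, -0.3, 0, 0, 0, 0]
}}

```text
t: 11.02
position: [0.4902, 0.1322, 0.1397]
ee_rot: [-0.323, -3.124, 0.001]
wrist_force: [0.6, 0.3, -0.1]
opening: -0.0001
```

```bash
python3 - <<'E'
from h import *
from workcell import monitor
p,d=vision.snapshot("scene")
cv2.imwrite("pics/s6.png",cv2.resize(p[100:220,300:440][:,:,::-1],None,fx=5,fy=5,interpolation=cv2.INTER_CUBIC))
W=cloud("scene",d);q=W[155:195,340:390];k=(abs(q[...,0]-.487)<.015)&(abs(q[...,1]-.2165)<.015)&(q[...,2]<.128);print(np.percentile(q[k][:,2],[50,90,97]))
z0=np.load("scene0.npz")["p"]
print(np.abs(z0[155:195,345:378].astype(int)-p[155:195,345:378]).mean())
o=monitor.get_obs();print(o["position"],o["ee_rot"],o["wrist_force"])
# reset by scene view
g=cv2.cvtColor(z0,cv2.COLOR_RGB2GRAY);m=(g<60).astype(np.uint8);m[:180]=0;m[215:]=0;m[:,:312]=0;m[:,338:]=0
n,l,s,c=cv2.connectedComponentsWithStats(m)
for i in range(1,n): print(s[i],c[i],ray("scene",*c[i],.086))
E
```

```text
[0.11464683 0.12236067 0.12310252]
1.7292929292929293
[0.48899586 0.13125166 0.13961165] [-3.24513903e-01 -3.12232751e+00  2.99899371e-03] [-0.84182499 -0.71416068  0.94062604]
[319 189  11   8  65] [324.04615385 192.8       ] [0.49498216 0.12879416 0.086     ]
```

View pics/s6.png

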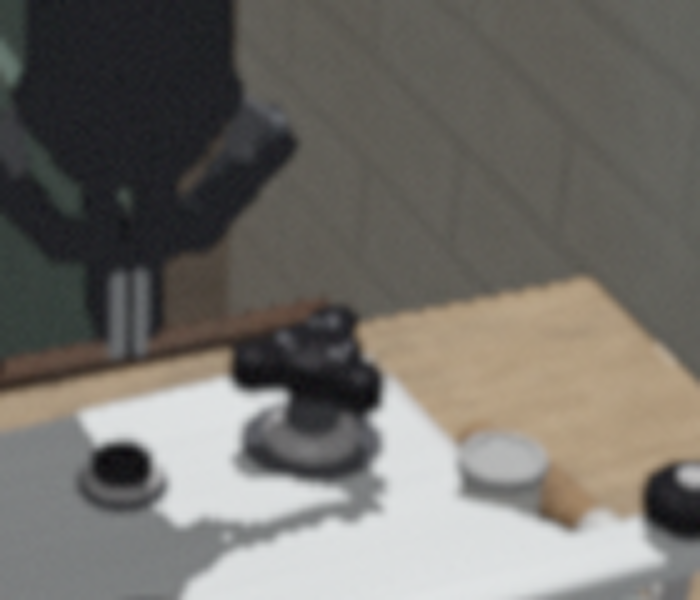

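The mushroom is up (0.123) and looks the same as at the start (mean difference 1.7 grey levels). The tip is over the reset, so I'll centre it and press.

Call:
{"method": "apply_moves", "body": {
  "targets": [0.04, 0.04, -0.3, 0, 0, 0, 0, 0, -0.4, 0, 0, 0, 0, 0, -0.4, 0, 0, 0, 0, 0, -0.3, 0, 0, 0, 0, 0, -0.2, 0, 0, 0, 0, 0, -0.1, 0, 0, 0, 0, 0, -0.1, 0, 0, 0, 0, 0, 0, 0, 0, 0]
}}

```text
t: 11.73
position: [0.4915, 0.135, 0.0947]
ee_rot: [-0.321, -3.124, 0.0]
wrist_force: [-0.3, -0.5, 0.4]
opening: 0.0002
```

Call:
{"method": "apply_moves", "body": {
  "targets": [0, 0, -0.1, 0, 0, 0, 0, 0, -0.1, 0, 0, 0, 0, 0, -0.1, 0, 0, 0, 0, 0, -0.1, 0, 0, 0, 0, 0, -0.1, 0, 0, 0, 0, 0, 0, 0, 0, 0, 0, 0, 0, 0, 0, 0, 0, 0, 0, 0, 0, 0]
}}

```text
t: 12.4
position: [0.4922, 0.135, 0.0835]
ee_rot: [0.321, 3.124, 0.001]
wrist_force: [-0.1, 0.2, 4.2]
opening: 0.0
```

4.2 N at 5.5 mm agrees with the spring figures. I'll press 1.5 mm further, then lift well clear.

Call:
{"method": "apply_moves", "body": {
  "targets": [0, 0, -0.06, 0, 0, 0, 0, 0, 0, 0, 0, 0, 0, 0, 0, 0, 0, 0, 0, 0, 0, 0, 0, 0, 0, 0, 0, 0, 0, 0, 0, 0, 0, 0, 0, 0, 0, 0, 0, 0, 0, 0, 0, 0, 0, 0, 0, 0]
}}

```text
t: 13.07
position: [0.4923, 0.135, 0.083]
ee_rot: [0.321, 3.123, 0.001]
wrist_force: [-3.0, 0.1, 10.1]
opening: -0.0001
```

Call:
{"method": "apply_moves", "body": {
  "targets": [0, 0, 0.2, 0, 0, 0, 0, 0, 0.4, 0, 0, 0, 0, 0, 0.6, 0, 0, 0, 0, 0, 0.6, 0, 0, 0, 0, 0, 0.6, 0, 0, 0, 0, 0, 0.6, 0, 0, 0, -0.5, 0, 0.6, 0, 0, 0, -0.5, 0, 0.6, 0, 0, 0]
}}

```text
t: 13.73
position: [0.466, 0.1346, 0.1863]
ee_rot: [-0.322, -3.123, 0.001]
wrist_force: [0.7, -0.3, 0.7]
opening: -0.0002
```

Call:
{"method": "apply_moves", "body": {
  "targets": [-0.8, 0, 0, 0, 0, 0, -0.8, 0, 0, 0, 0, 0, -0.8, 0, 0, 0, 0, 0, -0.8, 0, 0, 0, 0, 0, -0.5, 0, 0, 0, 0, 0, 0, 0, 0, 0, 0, 0, 0, 0, 0, 0, 0, 0, 0, 0, 0, 0, 0, 0]
}}

```text
t: 14.4
position: [0.3747, 0.1348, 0.1862]
ee_rot: [0.321, 3.125, -0.0]
wrist_force: [-0.5, 0.2, -0.4]
opening: 0.0001
```

```bash
python3 - <<'E'
from h import *
from workcell import monitor
z0=np.load("scene0.npz")
p,d=vision.snapshot("scene")
cv2.imwrite("pics/s7.png",p[:,:,::-1])
W0=cloud("scene",z0["d"]);W=cloud("scene",d)
for n,b in (("stop",(158,195,345,378)),("reset",(186,203,315,333)),("start",(195,213,275,297)),("can",(184,203,388,412)),("sherd",(228,252,278,310))):
    s=np.s_[b[0]:b[1],b[2]:b[3]];print(n,np.abs(z0["p"][s].astype(int)-p[s]).mean().round(2),(np.percentile(W[s][...,2],90)-np.percentile(W0[s][...,2],90)).round(4))
print(monitor.get_obs()["wrist_force"])
E
```

```text
stop 1.26 0.0002
reset 51.06 -0.0
start 31.69 -0.0003
can 0.81 -0.0001
sherd 2.1 0.0002
[ 0.22862315 -0.12036264 -0.42810951]
```

View pics/s7.png

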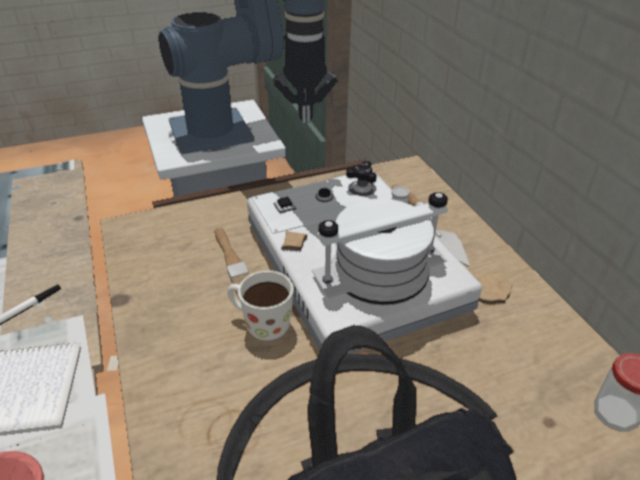

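All three controls stand at their starting heights, and the arm is clear at (305,110). The brightness change at the reset and start buttons looks like the arm's shadow, since their heights are unchanged. Handing in.

```bash
python3 -c "
from workcell import r
print(r.job_done())"
```

```text
the job is handed in; nothing more can be done
None
```

The stop check is done and handed in at about 14.5 s on the clock; no verdict was reported.

- **Press:** I pressed the mushroom with shut fingers to its end stop (15 N at z = 0.113). It stayed latched with the hand off, its crown 6.8 mm lower than before.
- **Turn:** I pushed one lobe clockwise from outside, with about 2 to 4 N on the tool at each check. At the first look, after 50° of tool travel (including the approach to the lobe), the head was still down. After 15° more it had sprung up, and it turned back to rest once I retraced the arc.
- **Reset:** I pressed the reset button to its end stop (10 N at z = 0.083), then released it.

**Last checks:**
- **Heights:** the stop, reset and start buttons, the film can and the sherd were all within 0.3 mm of their starting heights.
- **Pictures:** the stop, can and sherd looked unchanged. The reset and start areas differed clearly in brightness, which I put down to the arm's shadow.
- **Contact:** the wrist force was about zero, with the arm clear of everything.
- **Not measured:** I checked the trowel, brush and mug only by eye in the last picture, and saw no shift.

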